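# Fetch the pot from behind the canister

### The arm

A 7-joint arm with a two-finger parallel gripper is mounted at the origin on the work surface. World frame = base frame: x ahead of the robot, y to its left, z up, the work surface at z = 0. Lengths are in m, angles in degrees, forces in N, time in s.
With the tool pointing down it reaches from about 0.4 to 0.925 m from the base axis. Payload 5.6 kg.
Tool frame: the origin (TCP) lies at the very end of the fingers, on their centre line; the grasp point (between the pads) lies 19 mm behind it (bot.grasp_offset is the distance from the TCP to the grasp point, in m); z points along the fingers, y is the direction in which the jaws open and shut (so a half turn about z gives the same grasp; the last joint's range is limited). The gripper opens to 85 mm and grips with 20 to 120 N. Pads are 22 mm wide; open, the fingers measure 114 mm over their backs; the gripper's body (76 mm by 85 mm) begins 54 mm behind the grasp point. The pads swing forward as they close: fully open they stand 13 mm farther back than shut.
Start: joints at [62.338, 26.786, -0.665, 91.828, 0.344, 61.387, -3.226], TCP at [0.277, -0.588, 0.231] pointing down, gripper open.
Joint ranges: [-144.91, 144.91], [-17.63, 115.5], [-89.93, 88.59], [15.96, 139.68], [-74.01, 254.01], [8.47, 105.57], [-167.45, 167.45]. Speed limits (degrees/s): [147.25, 147.25, 180, 180, 180, 180, 180].

### API

Orientations are given as a 3x3 rotation matrix whose columns are the frame's x, y, z axes.
In Python, from rig import bot gives the robot as it stands. Calls block until the motion is done:
- bot.move_to(position, orientation): joint-space move of the TCP to a pose.
- bot.servo_line(position, frame=None, rate=0.15, force_limit=None): straight line of the TCP; frame=None keeps the orientation; rate is the mean speed in m/s. With force_limit (N) it stops when the force on the tool has changed by that much, and returns True; else False.
- bot.move_j(angles): joint-space move.
- bot.gripper_to(opening, grip_force=None): finger opening in m; grip_force is the grip in N (None keeps the last); returns when the fingers have stopped.
- bot.dwell(seconds).
- bot.ik(position, orientation): joint angles nearest the present ones, or None.
- bot.observe(): the state.
- bot.get_image(name): name is "scene" or "top" or "wrist"; returns a dict with "pixels" (480x640x3 uint8, red, green, blue), "intrinsics" (3x3 intrinsics, pixels), "extrinsics" (4x4, takes a point from camera to world coordinates). Camera axes: x right, y down, z forward; pixel columns grow to the right and rows downward; lengths in m; the calibration is good to about 2 mm. A picture is of the moment at which its call begins. There is no depth.
A pose or a line that the arm cannot do raises bot.PlanningError and nothing moves.
- bot.sign_off(): hands the job in, once; it reports no verdict.
The state is a dict: "time": time; "joint_positions": joint angles; "joint_vel": joint speeds; "effort": joint torques, N m; "eef_pos": TCP position; "eef_rot": TCP orientation; "wrist_force": force on the tool from outside, world axes, zero at the start; "ft_torque": the same for the moment, N m; "width": finger opening in m.
Only numpy, scipy, OpenCV 4.12 (cv2) and the standard library are available. Lean on these libraries where they do the work, as an engineer would, in place of code of your own. Each camera call takes 0.05 s, during which the arm holds its last target. There are 200 camera calls.

### The job

In the two-bay wooden caddy a round clay pot and a square clay pot are stored, each behind a tall canister. Lift the canister that blocks the round pot out of the way, set the round pot upright in the middle of the banding wheel, and then stand that canister back upright on its place in the caddy. Set things down gently rather than dropping them, tip nothing over, and leave the other canister, the square pot and everything else where they are.

Things in the scene. Friction and masses are not known exactly. Their poses are not given: they have to be found in the camera images.
- caddy: Fixed wooden caddy, 179 mm deep (x), 198 wide (y). Origin: centre of underside; x points from its front to its back, y left, z up; turned up to 0.2 rad. Floor 12 mm thick. The front 80 mm is an open ledge without walls; behind are two bays, left (+y) and right, 66 mm wide, open in front and above, wall tops 64 mm above the bench; middle wall 34 mm thick, back wall's inner face at x = +75 mm.
- ledge_left (a point): Centre of the left canister's place (a dark round mark, 66 mm across, on the ledge), on the upper face of the caddy's floor: 45 mm nearer the front and 50 mm left of the caddy's origin, 12 mm up. Axes as the caddy.
- ledge_right (a point): The same for the right canister's place, 50 mm right of the caddy's origin.
- bay_left (a point): Where the pot in the left bay stands, on the caddy floor (12 mm up), 61 mm straight behind ledge_left. A pot there has 34 mm of room behind it, but only about 8 mm at each side and 8 mm to the canister in front: it can be gripped only front and back, along the caddy's x axis, once the canister is gone. Either pot may be in either bay.
- bay_right (a point): The same for the right bay.
- canister_left_mid (a point): Centre (half-way up) of the loose lidded canister, grey-blue with a metal lid, upright cylinder 56 mm across and 100 mm tall, about 0.3 kg, that stands on the left place of the ledge. z points up its axis. Both canisters look the same; their centres are 100 mm apart.
- canister_right_mid (a point): The same canister form, on the right place of the ledge.
- round_pot_mid (a point): Centre (half-way up) of the round pot: pale clay, flat-topped closed cylinder 50 mm across and 45 mm tall, about 0.14 kg; z points up. It starts in the left or the right bay.
- square_pot_mid (a point): Centre (half-way up) of the square pot: pale clay, flat-topped closed block 44 x 44 mm and 45 mm tall; z points up. It stands in the other bay and stays there.
- wheel_top (a point): Centre of the upper face of the banding wheel: a fixed metal disc 160 mm across on a short stand, its upper face 55 mm above the bench; it does not turn. It stands on the left or the right of the caddy.
- board_top (a point): Centre of the upper face of an empty fixed plywood board, 160 x 150 mm, 12 mm thick, lying on the bench on the other side of the caddy from the wheel. It is free for standing the canister on meanwhile.
- mug_mid (a point): Bystander: a white mug, 76 mm across and 85 mm tall, with a handle; the point is on its axis, 42 mm up. Stays put.
- bowl_mid (a point): Bystander: a blue bowl, 110 mm across and 55 mm tall; the point is on its axis, 27 mm up. Stays put.
- brush: Bystander: a brush about 200 mm long, 42 wide and 20 high, lying crosswise (along y) on the bench beyond the caddy. Stays put.
Things that resemble listed ones, but are neither listed nor needed, are in the scene too. What is shaped like the part that bears round_pot_mid but blue is not meant. What is shaped like the part that bears canister_left_mid but yellow is not meant.

How it is judged:
By the outcome, as a careful person would: the job done as asked, in the order asked, and still so for the second after the job is handed in, with the robot touching nothing.
It also fails if it takes over 72 s, if anything falls off the work surface, if the arm or the gripper's body presses on something with over 40 N, if the wrist force passes 120 N, or if a joint passes its speed limit or range.

## Working session

There is one attempt and no reset: what is moved stays moved. The work goes in short steps, each a Python script; the robot and the scene stay as the last script left them, time stands still between calls to the robot, and variables do not carry over. Pictures are saved under pics/ and viewed, about 8 in all and at most 12, crops included, and the job is handed in when it is done.

```bash
ls; mkdir -p pics
python3 - <<'E'
from rig import bot
import cv2,numpy as np
for n in("scene","top"):
    im=bot.get_image(n);cv2.imwrite(f"pics/{n}0.png",im["pixels"][:,:,::-1])
    np.savez(f"pics/{n}0.npz",**{k:im[k] for k in("pixels","intrinsics","extrinsics")})
    print(n,im["intrinsics"].round(1).tolist(),im["extrinsics"].round(3).tolist())
o=bot.observe();print(o["time"],o["width"],o["eef_rot"])
E
```

```text
pics
scene [[479.4, 0.0, 313.3], [0.0, 479.4, 236.7], [0.0, 0.0, 1.0]] [[-0.315, 0.653, -0.689, 1.148], [0.949, 0.223, -0.224, 0.226], [0.007, -0.724, -0.689, 0.695], [0.0, 0.0, 0.0, 1.0]]
top [[507.9, 0.0, 316.8], [0.0, 507.9, 238.9], [0.0, 0.0, 1.0]] [[0.021, -0.995, 0.101, 0.41], [-1.0, -0.023, -0.017, 0.012], [0.019, -0.101, -0.995, 1.223], [0.0, 0.0, 0.0, 1.0]]
0.1 0.08542965936260578 [[ 9.04827938e-01  4.25776677e-01 -7.89502999e-04]
 [ 4.25777394e-01 -9.04826846e-01  1.41064025e-03]
 [-1.13745792e-04 -1.61253923e-03 -9.99998693e-01]]
```

View pics/top0.png

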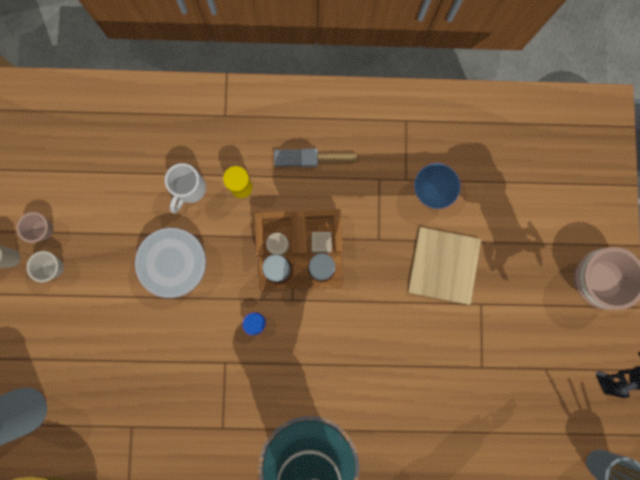

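View pics/scene0.png

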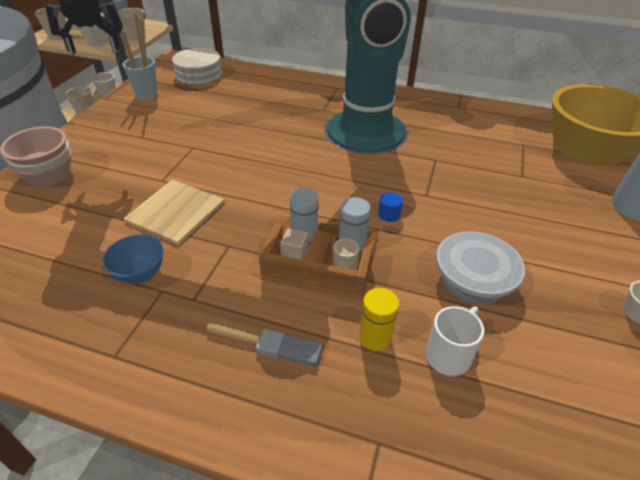

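Top view (left in the image is +y):
- The wheel is at (170,263) and the board at (446,265).
- The round pot is at (277,243) in the left bay, behind the left canister at (276,268). The square pot is at (321,242).
- Decoys: the blue cylinder at (254,323) and the yellow canister at (236,180) are the wrong colours. The pale round pot and the grey-blue left canister fit the description.

Next I'll measure and confirm with a crop.

```bash
cat > h.py <<'E'
import numpy as np,cv2
def cast(im,uv,z):
    K,T=im["intrinsics"],im["extrinsics"]
    d=T[:3,:3]@np.linalg.inv(K)@np.array([uv[0],uv[1],1.]);o=T[:3,3]
    return o+d*(z-o[2])/d[2]
def proj(im,p):
    K,T=im["intrinsics"],im["extrinsics"]
    q=K@(T[:3,:3].T@(np.asarray(p)-T[:3,3]));return q[:2]/q[2]
def blobs(mask,lo=60):
    n,l,s,c=cv2.connectedComponentsWithStats(mask.astype(np.uint8));return [(s[i],c[i],l==i) for i in range(1,n) if s[i][4]>=lo]
E
python3 - <<'E'
from h import *
im=dict(np.load("pics/top0.npz"));px=im["pixels"]
hsv=cv2.cvtColor(px,cv2.COLOR_RGB2HSV)
for uv in[(276,268),(321,267),(277,243),(321,242),(276,276),(170,263),(446,265),(290,240),(150,263),(300,270)]:print(uv,hsv[uv[1],uv[0]])
x0,y0,x1,y1=240,200,360,300
H=hsv[...,0].astype(int);S=hsv[...,1].astype(int);V=hsv[...,2].astype(int)
for name,m in(("grey",(H>80)&(H<120)&(S>15)&(S<110)&(V>70)),("clay",(H<25)&(S<95)&(V>120)),("board",(H>14)&(H<28)&(S<140)&(V>170))):
    for s,c,l in blobs(m):
        if 120<c[0]<490 and 190<c[1]<310:
            z={"grey":.112,"clay":.057,"board":.012}[name]
            if s[4]>3000 and name=="grey":z=.055
            print(name,s,c.round(1),cast(im,c,z).round(4))
cv2.imwrite("pics/crop1.png",cv2.resize(px[y0:y1,x0:x1,::-1],None,fx=6,fy=6,interpolation=cv2.INTER_CUBIC)[:600,:720])
E
```

```text
(276, 268) [ 93  19 163]
(321, 267) [ 93  24 126]
(277, 243) [ 16  53 131]
(321, 242) [ 18  57 125]
(276, 276) [ 98  18 168]
(170, 263) [100  14 163]
(446, 265) [ 20  88 182]
(290, 240) [ 14 159  88]
(150, 263) [110   5 169]
(300, 270) [ 14 153 100]
grey [310 255  23  24 411] [321.2 266.7] [ 0.4615 -0.0179  0.112 ]
grey [264 256  25  25 446] [275.9 267.8] [0.4569 0.081  0.112 ]
clay [134 227  73  72 447] [167.9 263.4] [0.4638 0.3311 0.057 ]
clay [ 409  228   71   76 4012] [444.5 265.6] [ 0.4729 -0.3037  0.057 ]
clay [267 232  21  23 359] [276.6 242.9] [0.5165 0.0845 0.057 ]
clay [312 232  20  21 367] [321.7 241.3] [ 0.5227 -0.0194  0.057 ]
board [ 410  228   30   68 1450] [425.5 263.2] [ 0.4799 -0.2702  0.012 ]
board [ 437  234   44   70 2329] [457.9 267.5] [ 0.4714 -0.348   0.012 ]
```

View pics/crop1.png

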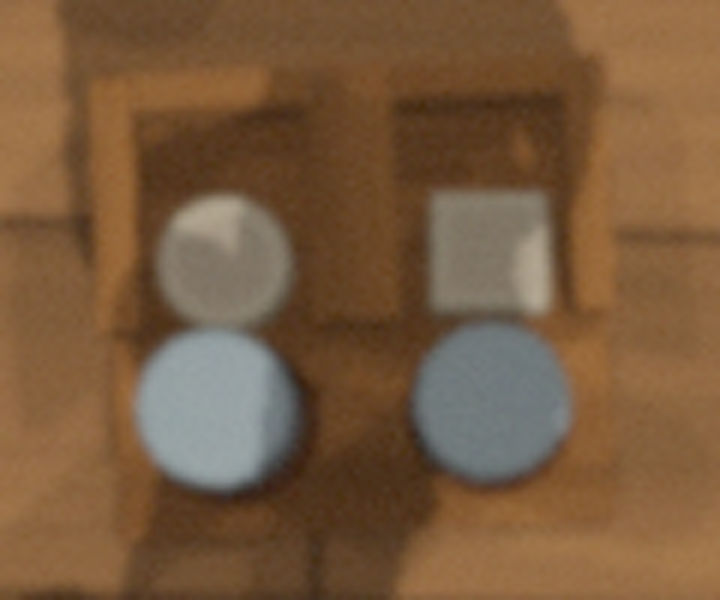

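The crop confirms the left target pair: round pale pot at about (277,243), with the grey-blue canister at about (276,268) in front. The canisters measure 99 mm apart, and the pot lies 60 mm behind its canister, so both agree with the given sizes. Caddy yaw is about 0.047 rad. Next I fit the wheel and board centres and hover for a wrist look.

```bash
cat >> h.py <<'E'
YAW=0.047
c_,s_=np.cos(YAW),np.sin(YAW)
RY=np.array([[c_,s_,0],[s_,-c_,0],[0,0,-1.]])       # jaws along caddy y
RX1=np.array([[-s_,c_,0],[c_,s_,0],[0,0,-1.]])      # jaws along caddy x
RX2=np.array([[s_,-c_,0],[-c_,-s_,0],[0,0,-1.]])
E
python3 - <<'E'
from rig import bot
from h import *
im=dict(np.load("pics/top0.npz"));px=im["pixels"]
hsv=cv2.cvtColor(px,cv2.COLOR_RGB2HSV).astype(int)
m=(hsv[...,1]<70)&(hsv[...,2]>90)
for s,c,l in blobs(m,2500):
    if 100<c[0]<240 and 200<c[1]<320:
        cc,r=cv2.minEnclosingCircle(np.argwhere(l)[:,::-1].astype(np.float32));print("wheel",s,c.round(1),cc,r,cast(im,cc,.055).round(4),cast(im,c,.055).round(4), "diam",np.linalg.norm(cast(im,(cc[0]-r,cc[1]),.055)-cast(im,(cc[0]+r,cc[1]),.055)))
m=(hsv[...,1]<125)&(hsv[...,2]>130)&(hsv[...,0]<28)
for s,c,l in blobs(m,3000):
    if 400<c[0]<490 and 200<c[1]<320:
        rc=cv2.minAreaRect(np.argwhere(l)[:,::-1].astype(np.float32));print("board",rc,cast(im,rc[0],.012).round(4))
can=np.array([.4565,.081]);hov=np.array([*(can-[.03,0]),.24])
bot.move_to(hov,RY)
for n,R in(("RX1",RX1),("RX2",RX2)):
    for p in([.5165,.084,.023],[.46,.33,.07]):
        q=bot.ik(p,R);print(n,None if q is None else np.round(q,1))
im=bot.get_image("wrist");cv2.imwrite("pics/wrist1.png",im["pixels"][:,:,::-1])
np.savez("pics/wrist1.npz",**{k:im[k] for k in("pixels","intrinsics","extrinsics")})
o=bot.observe();print(o["time"],o["eef_pos"],im["extrinsics"].round(3).tolist())
print("canL",proj(im,[*can,.112]),"pot",proj(im,[.5165,.0845,.057]))
E
```

```text
wheel [ 134  227   72   72 4000] [169.9 262.3] (169.9545440673828, 262.0454406738281) 36.18906784057617 [0.4672 0.327  0.055 ] [0.4666 0.3271 0.055 ] diam 0.16476130318695567
board ((445.2455749511719, 265.68365478515625), (65.03305053710938, 69.46968841552734), 10.22216796875) [ 0.4751 -0.3177  0.012 ]
RX1 [ 17.9  40.2 -39.1 114.6  40.   39.3 -44.3]
RX1 [ -4.9  40.8 -45.6 107.8  38.8  48.2 -68.1]
RX2 [ -32.6   34.8   24.8  117.9  -26.4   32.6 -166.5]
RX2 [ -88.7   61.    76.5  113.1  -66.7   67.8 -161.1]
2.5833 [0.42679426 0.08038603 0.23995971] [[0.045, -0.956, -0.289, 0.5], [-0.999, -0.043, -0.011, 0.083], [-0.002, 0.29, -0.957, 0.382], [0.0, 0.0, 0.0, 1.0]]
canL [319.18311697 185.70141757] pot [318.16493011  99.40079536]
```

View pics/wrist1.png

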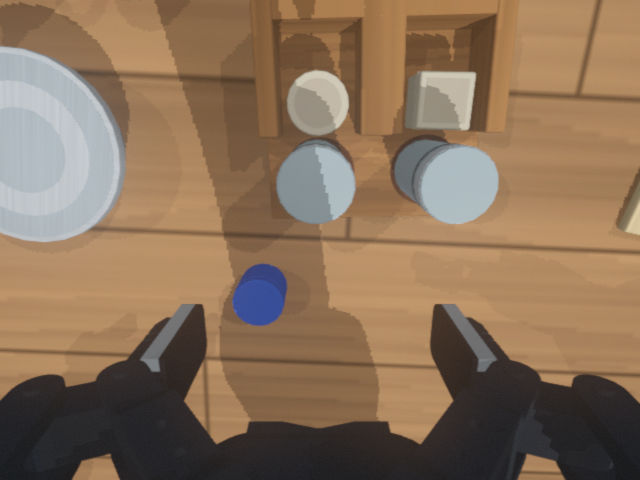

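The wrist view shows the left lid at (316,185) against a predicted (319,186), so they agree within 2 mm. The right lid is at (456,184), and the round pot at (318,103) is clearly round, pale and in the left bay. Now I grip the canister.

Run:
```python
from rig import bot
from h import *
im=dict(np.load("pics/wrist1.npz"))
L=cast(im,(316,185),.112);R=cast(im,(456,184),.112);d=L-R
print("L",L.round(4),"R",R.round(4),np.linalg.norm(d),"yaw",np.arctan2(-d[0],d[1]),"pot",cast(im,(318.5,103),.057).round(4))
can=(np.array([.4565,.081])+L[:2])/2
bot.move_to([*can,.15],RY)
hit=bot.servo_line([*can,.064],rate=.08,force_limit=6)
print(hit,bot.observe()["eef_pos"])
if not hit:
    bot.gripper_to(0.0,grip_force=40)
    o=bot.observe();print("w",o["width"],"F",o["wrist_force"],o["eef_pos"],o["time"])
    np.save("grasp.npy",o["eef_pos"])
    if o["width"]>.05:
        bot.servo_line([*o["eef_pos"][:2],.21],rate=.1)
        o=bot.observe();print(o["width"],o["wrist_force"],o["time"])
```

```text
L [0.4569 0.0833 0.112 ] R [ 0.462  -0.0151  0.112 ] 0.09845098655510466 yaw 0.052255753280453905 pot [0.5138 0.0841 0.057 ]
False [0.45709174 0.08221427 0.06442178]
w 0.05531968895059977 F [-1.95643617 -0.02468245  5.91455726] [0.45715939 0.0824265  0.06463576] 4.6583
0.055686240420740975 [-0.72124827  0.57146217 -3.67592577] 6.2667
```

```bash
cat >> h.py <<'E'
def lower(bot,xy,z,R=None):
    """fast to 12 mm above z, then gently down until contact (at most 5 mm past)"""
    bot.servo_line([*xy,z+.012],frame=R,rate=.12)
    hit=bot.servo_line([*xy,z-.004],frame=R,rate=.02,force_limit=3)
    o=bot.observe();print("down",hit,np.round(o["eef_pos"],4),"F",np.round(o["wrist_force"],1),"t",o["time"])
E
python3 - <<'E'
from rig import bot
from h import *
g=np.load("grasp.npy");b=[.475,-.31]
bot.servo_line([*b,.21],rate=.3)
lower(bot,b,g[2])
bot.gripper_to(.08)
p=bot.observe()["eef_pos"];np.save("board.npy",p)
bot.servo_line([*p[:2],.17],rate=.15)
pot=np.array([.5155,.0843])
bot.servo_line([.5,-.05,.25],rate=.35)
bot.gripper_to(.068)
bot.move_to([*pot,.2],RX1)
im=bot.get_image("wrist");cv2.imwrite("pics/wrist2.png",im["pixels"][:,:,::-1])
np.savez("pics/wrist2.npz",**{k:im[k] for k in("pixels","intrinsics","extrinsics")})
im2=bot.get_image("top");cv2.imwrite("pics/top2.png",cv2.resize(im2["pixels"][200:320,240:480,::-1],None,fx=3,fy=3))
hsv=cv2.cvtColor(im["pixels"],cv2.COLOR_RGB2HSV).astype(int)
o=bot.observe();print(o["time"],o["eef_pos"],o["width"],"pot",proj(im,[*pot,.057]))
E
```

```text
down True [ 0.4749 -0.3099  0.0647] F [-0.1 -0.4  4.9] t 9.5833
13.15 [0.51573465 0.08334592 0.2001003 ] 0.06785914329235751 pot [318.73267564 220.9148987 ]
```

View pics/wrist2.png

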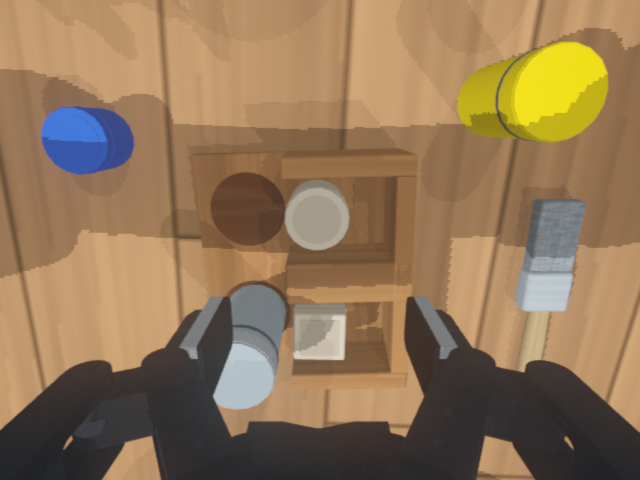

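View pics/top2.png

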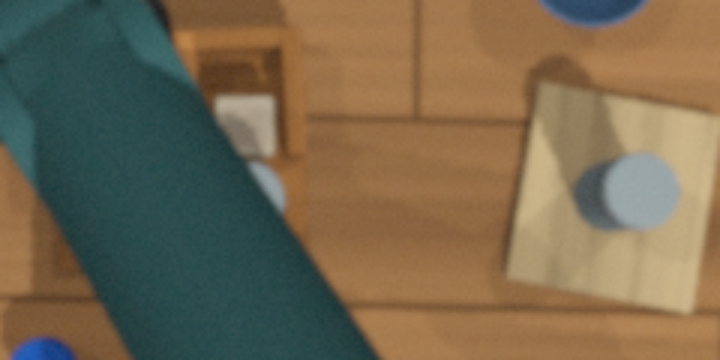

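The canister stands on the board. The round pot's top is at (317,217) against a predicted (319,221), so it is centred between the jaws, and the freed dark mark shows at (248,208). Now I grip the pot along caddy x and move it to the wheel.

```bash
python3 - <<'E'
from rig import bot
from h import *
pot=[.5155,.0843]
bot.servo_line([*pot,.08],frame=RX1,rate=.2)
hit=bot.servo_line([*pot,.024],frame=RX1,rate=.06,force_limit=5)
o=bot.observe();print(hit,o["eef_pos"])
if not hit:
    bot.gripper_to(0.0,grip_force=35)
    o=bot.observe();print("w",o["width"],"F",o["wrist_force"]);p=o["eef_pos"]
    if o["width"]>.044:
        bot.servo_line([*p[:2],.16],rate=.12)
        o=bot.observe();print(o["width"],o["wrist_force"])
        w=np.array([.467,.327])
        bot.servo_line([*w,.16],rate=.25)
        lower(bot,w,p[2]+.043)
        bot.gripper_to(.07)
        q=bot.observe()["eef_pos"]
        bot.servo_line([*q[:2],.25],rate=.15)
        bot.servo_line([.45,.05,.28],rate=.3)
        bot.move_to([.475,-.2,.25],RY)
        for n in("top","scene"):
            im=bot.get_image(n);cv2.imwrite(f"pics/{n}3.png",im["pixels"][:,:,::-1])
            np.savez(f"pics/{n}3.npz",**{k:im[k] for k in("pixels","intrinsics","extrinsics")})
        print(bot.observe()["time"])
E
python3 - <<'E'
import cv2;a=cv2.imread("pics/top3.png")[210:310,100:340];cv2.imwrite("pics/top3c.png",cv2.resize(a,None,fx=3,fy=3))
E
```

```text
False [0.51575432 0.08443003 0.02427539]
w 0.04897848930050008 F [-1.53588968 -0.33180008  6.21511428]
0.04888474646294887 [-0.41451681 -0.32668387 -1.2352427 ]
down True [0.467  0.3269 0.0677] F [-0.2 -0.1  4.5] t 19.1333
23.0167
```

View pics/top3c.png

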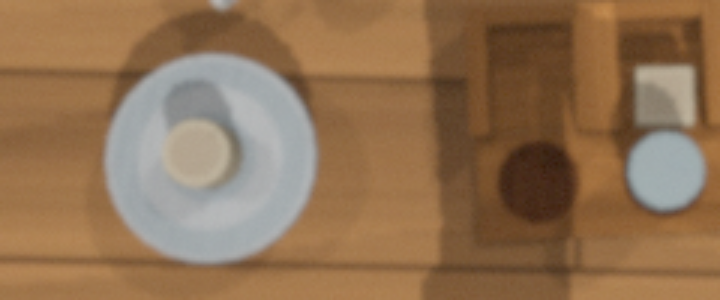

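The pot stands upright on the wheel: pot top at crop (200,153), wheel centre at (211,159), dark mark at (539,181). Parallax should explain the pot's offset, so I check that with ray casts.

Run:
```python
from h import *
im=dict(np.load("pics/top3.npz"))
f=lambda u,v:(100+(u+.5)/3-.5,210+(v+.5)/3-.5)
print("pot",cast(im,f(199,153),.1),"wheel",cast(im,f(211,159),.055))
print("mark",cast(im,f(539,181),.012),"grasp",np.load("grasp.npy"),np.load("board.npy"))
hsv=cv2.cvtColor(im["pixels"],cv2.COLOR_RGB2HSV).astype(int);V,S=hsv[...,2],hsv[...,1]
m=np.zeros(V.shape,bool);m[250:290,260:300]=1
for s,c,l in blobs(m&(V<65),100):print("mark",s,c,cast(im,c,.012).round(4))
m=np.zeros(V.shape,bool);m[250:275,150:182]=1
for s,c,l in blobs(m&(hsv[...,0]<30)&(S>35)&(V>120),100):print("pot",s,c,cast(im,c,.1).round(4))
m=np.zeros(V.shape,bool);m[220:305,125:215]=1
for s,c,l in blobs(m&(hsv[...,0]>85)&(V>110),1000):
    cc,r=cv2.minEnclosingCircle(np.argwhere(l)[:,::-1].astype(np.float32));print("wheel",cc,r,cast(im,cc,.055).round(4))
```

```text
pot [0.46779679 0.3236717  0.1       ] wheel [0.46575111 0.3268381  0.055     ]
mark [0.4560954 0.0789287 0.012    ] grasp [0.45715939 0.0824265  0.06463576] [ 0.47361666 -0.30940867  0.06347618]
pot [155 250  25  22 426] [166.79342723 260.89201878] [0.4673 0.3219 0.1   ]
wheel (169.7880401611328, 261.93280029296875) 34.277252197265625 [0.4674 0.3274 0.055 ]
```

The pot is within about 4 mm of the wheel centre. The top camera also reads about 2–3 mm low in y on the mark, compared with the physical grip. Now I return the canister to its original gripping pose.

Run:
```python
from rig import bot
from h import *
g=np.load("grasp.npy");b=[.4749,-.3099]
bot.gripper_to(.08)
bot.move_to([*b,.17],RY)
hit=bot.servo_line([*b,g[2]],frame=RY,rate=.08,force_limit=6)
print(hit)
if not hit:
    bot.gripper_to(0.0,grip_force=40)
    o=bot.observe();print("w",o["width"],o["eef_pos"])
    if o["width"]>.05:
        bot.servo_line([*b,.21],frame=RY,rate=.1)
        bot.servo_line([*g[:2],.21],frame=RY,rate=.25)
        lower(bot,g[:2],g[2],RY)
        bot.gripper_to(.075)
        q=bot.observe()["eef_pos"]
        bot.servo_line([*q[:2],.2],rate=.12)
        bot.move_to([.40,-.3,.28],RY)
        im=bot.get_image("top");px=im["pixels"][:,:,::-1]
        cv2.imwrite("pics/top4.png",cv2.resize(px[190:310,100:340],None,fx=3,fy=3))
        np.savez("pics/top4.npz",**{k:im[k] for k in("pixels","intrinsics","extrinsics")})
        cv2.imwrite("pics/scene4.png",bot.get_image("scene")["pixels"][:,:,::-1])
        hsv=cv2.cvtColor(im["pixels"],cv2.COLOR_RGB2HSV).astype(int);H,S,V=[hsv[...,i] for i in range(3)]
        for s,c,l in blobs((H>80)&(H<120)&(S>15)&(S<110)&(V>70),200):
            if 250<c[0]<350 and 240<c[1]<290:print(s,c.round(1),cast(im,c,.112).round(4))
        print(bot.observe()["time"])
```

```text
False
w 0.055705312423009946 [ 0.47522227 -0.30988161  0.06529272]
down True [0.4572 0.0826 0.0651] F [-0.5  0.6  3.8] t 30.875
[310 255  24  24 431] [321.2 266.3] [ 0.4623 -0.0179  0.112 ]
[264 256  24  25 439] [275.9 268.1] [0.4562 0.0809 0.112 ]
34.0583
```

View pics/top4.png

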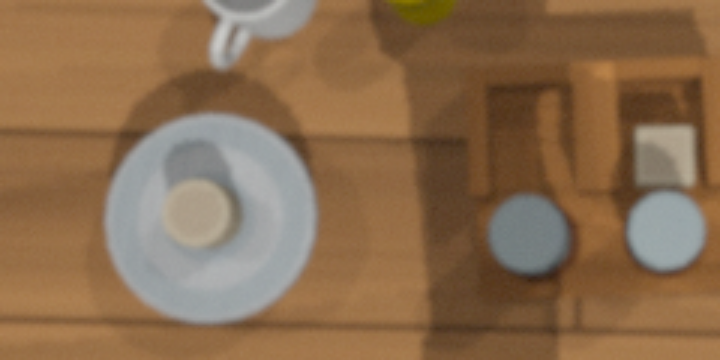

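View pics/scene4.png

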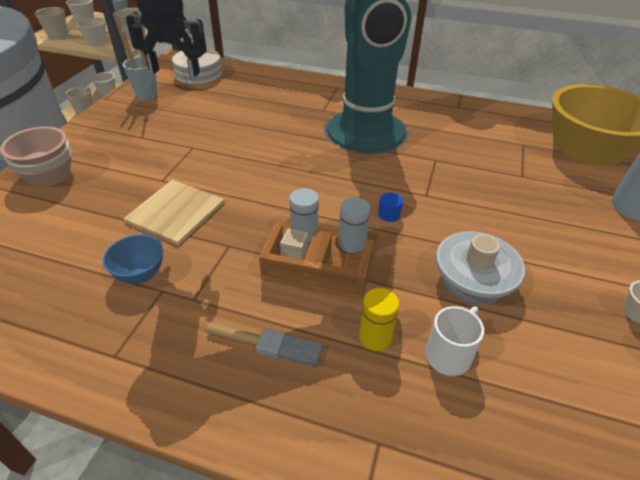

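Both views show everything in place. The canister lid is back at (275.9,268.1), where it started at (275.9,267.8). The pot is upright mid-wheel, the other things look unmoved, and the arm is clear.

```bash
python3 -c "
from rig import bot
bot.sign_off()"
```

```text
the job is handed in; nothing more can be done
```

The job is done and handed in at about 34 s on the robot's clock (limit 72 s). I stood the left canister on the board, set the round pot on the banding wheel, and put the canister back on its mark. Every set-down stopped on light contact (under 5 N).

- **Canister:** its lid is within 0.3 px (about 1 mm) of where it started, and it stands upright.
- **Round pot:** it stands upright on the wheel. The top camera puts it 3–5 mm off the wheel's centre in y. That is slightly more than the 2 mm calibration, so part of it may be real.
- **Dark mark:** the same camera put the canister's mark about 3 mm lower in y than the gripper found the canister. I used the gripper's position to put the canister back.
- **Everything else:** the other canister measured within about 1 mm of its starting position. The square pot, mug, bowl, brush and decoys looked unmoved in the last pictures, though I did not measure them.

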